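Seat the loose emblem of a chrome wheel cap

ROBOT

A 6-joint arm with a two-finger parallel gripper is mounted at the origin on the work surface. World frame = base frame: x ahead of the robot, y to its left, z up, the work surface at z = 0. Lengths are in m, angles in rad, forces in N, time in s.
With the tool pointing down it reaches from about 0.325 to 0.775 m from the base axis. Payload 5.5 kg.
Tool frame: the origin (TCP) lies midway between the tips of the shut fingers; the grasp point (between the pads) lies 19 mm behind it; z points along the fingers, y is the line along which they close (so a half turn about z gives the same grasp; the last joint's range is limited). The gripper opens to 85 mm and grips with 20 to 120 N. Pads are 22 mm wide; open, the fingers measure 114 mm over their backs; the gripper's body (76 mm by 85 mm) begins 54 mm behind the grasp point. The pads swing forward as they close: fully open they stand 13 mm farther back than shut.
Start: joints at [-1.215, 0.091, 1.231, -0, 1.82, -0.057], TCP at [0.241, -0.55, 0.231] pointing down, gripper open.
Joint ranges: [-2.87, 2.87], [-0.86, 2.18], [0.17, 2.46], [-1.51, 4.65], [0.06, 2.69], [-2.65, 2.65]. Speed limits (rad/s): [2.57, 2.57, 3.01, 3.14, 3.14, 3.14].

INTERFACE

Orientations are given as [roll, pitch, yaw] about the fixed x, y, z axes, in that order (R = Rz(yaw) Ry(pitch) Rx(roll)).
In Python, from rig import arm, grab_frame, camera_params, spot_in, masks_of gives the robot as it stands.
- The arm moves only by the tool play_rows, never from a script. Its argument "deltas" is one flat list of numbers, 5 for each row, row after row: the opening, from 0 (shut) to 1 (fully open), then the shift along the tool's x, y, z in mm, then the turn about the tool's z in rad. In form: [claw, tx, ty, tz, roll, claw, tx, ty, tz, roll, ...]. A call has 1 to 20 rows; each row shifts and turns the commanded pose from where the row before left it, along the tool's axes as they then stand; what a row does not reach is not made up. A row lasts 1/12 s, in which the tool goes at most 41.7 mm and 7.16 degrees, less where a joint would pass 70% of its speed; a pose out of reach is approached as far as the arm can. A call is refused whole if a number of a shift passes 41.7 or a number of a turn 0.125, either way. A call with a gripper value outside its range is refused whole. The fingers move at their own pace and stop on an object; "squeeze" is the grip in N (left out, the last holds). Time passes only in rows, so rows that do not move let the fingers close. It gives the time, the measured TCP pose, the force, the opening and the grip force at its end, in the units of the state.
- arm.state(): the state, without advancing time (a new reading comes with each control period).
- grab_frame(name): name is "scene" or "side" or "wrist"; returns (picture, depth): 420x560x3 uint8, blue, green, red; 420x560 float32, m along the optical axis (not along the pixel's ray), 0 where there is no reading.
- camera_params(name): a dict with "fx", "fy", "cx", "cy" (pixels), "position" and "attitude" of the camera in the world. Camera axes: x right, y down, z forward; pixel columns grow to the right and rows downward; lengths in m; the calibration is good to about 2 mm. The wrist camera is an equidistant fisheye: a pixel r from the principal point sees the ray r / f radians off the axis. A picture is of the moment at which its call begins: read the wrist's pose just before it. camera_params takes no time and is no camera call; for the wrist camera it gives the pose at the moment of the call.
- arm.sign_off(): hands the job in; it is judged then, once.
Trained networks look in the newest picture that a camera, given by its name, has taken for a name from the list of things; names that differ only in an ending like _2 or _b are one class to them, and where a whole thing is asked for, a point or a joint stands for the part that bears it (a point fixed in the world has none). Each returns a list of dicts, best first, with "confidence" (0 to 1); they miss things now and then, are a little off and sometimes report something else, mostly with a low value. They report only what shows in the picture. A call takes as long as a camera call. They do not tell look-alikes from the thing itself.
- spot_in(camera, label): "centre" ([x, y, z] in m, in world coordinates, good to about 4 mm: the middle of the surface that is visible of it).
- masks_of(camera, label): "mask" (420x560 bool, what is visible of it).
The state is a dict: "t": time; "joint_pos": joint angles; "qvel": joint speeds; "joint_efforts": joint torques, N m; "tcp_pos": TCP position; "tool_rot": TCP orientation; "wrist_force": force on the tool from outside, world axes, zero at the start; "torque": the same for the moment, N m; "gripper_width": opening from 0.0 (shut) to 1.0 (fully open); "grip_force": force on a finger pad.
Only numpy, scipy, OpenCV 4.12 (cv2) and the standard library are available. Lean on these libraries where they do the work, as an engineer would, in place of code of your own. Each camera call takes 0.05 s, during which the arm holds its last target. There are 200 camera calls.

TASK

Three chrome wheel-centre caps lie face up on the stall, and the round blue emblem of one of them is standing proud of its cap. With your fingertips press the blue emblem gently straight down until it sits flush in the cap, without lifting or shifting that cap, then take your hand away. Leave the caps with the red and the black emblem untouched and everything else on the table where it is.

Things in the scene. Friction and masses are not known exactly. Their poses are not given: they have to be found in the camera images.
- emblem_face (a point): Centre of the upper face of the blue emblem (the place to press), z up: a flat disc 54 mm across, blue with two white chevrons and a bright rim, on a white plastic shank 53 mm across that shows while it stands proud. It slides straight down in its cap. When it is home this point lies 52.5 mm above the cap's underside, 0.5 mm above the crown round it.
- emblem_blue (a joint): How far the blue emblem stands up from its seated place, in m: 0 is home on its seat, 0.012 the most. It starts between 0.006 and 0.010. It is a friction fit: it moves under about 6 N, stays where it is left, and at 0 meets a firm foam seat that gives about 1.5 mm under 15 N.
- cap_blue: Bright chrome wheel-centre cap, 164 mm across its foot, 52 mm high, lying face up; a 164 mm foot, steep sides, a shoulder at 34 mm with five dummy nut heads, and in the middle a raised flat crown 76 mm across. Origin: centre of its underside on the table, z up. The cap with the blue emblem; about 0.3 to 0.6 kg, loose on the table.
- cap_red: Bright chrome wheel-centre cap, 164 mm across its foot, 52 mm high, lying face up; a 164 mm foot, steep sides, a shoulder at 34 mm with five dummy nut heads, and in the middle a raised flat crown 76 mm across. Origin: centre of its underside on the table, z up. The cap with the red emblem (one pale diamond), already seated. To be left untouched.
- cap_black: Bright chrome wheel-centre cap, 164 mm across its foot, 52 mm high, lying face up; a 164 mm foot, steep sides, a shoulder at 34 mm with five dummy nut heads, and in the middle a raised flat crown 76 mm across. Origin: centre of its underside on the table, z up. The cap with the black emblem (three pale stripes), already seated. To be left untouched.
- lug_nut_near: Chrome wheel nut standing upright, 29 mm across, 42 mm high, nearer the robot than the caps. Origin: centre of its foot. To be left alone.
- lug_nut_far: The same kind of nut, beyond the caps. Origin: centre of its foot. To be left alone.
- hitch_ball: Grey metal tow ball on a round collar, 50 mm across, 63 mm high, beyond the caps. Origin: centre of its foot. To be left alone.
- clip_jar: Glass jar with a yellow lid, 60 mm across, 75 mm high, beyond the caps. Origin: centre of its foot. To be left alone.
- screwdriver: Screwdriver with an amber handle, 200 mm long, lying to the left of the caps. Origin: underside, about the middle of its length; it lies along its x axis. To be left alone.
- wrench: Flat bright metal spanner, 200 mm long, lying to the right of the caps. Origin: underside, about the middle of its length; it lies along its x axis. To be left alone.
Mind the look-alikes: they are no part of the job. Leave any turquoise or yellow look-alike of the cap_blue alone.

How it is judged:
On the way:
1. the fingers press on the cap with the blue emblem (contact force between the fingers and cap_blue above 2 N), for 0.04 s.
At the end, for the whole second after the job is handed in: The blue emblem is seated to within 1.5 mm; its cap lies flat, at rest and within 15 mm of where it started; the red and black caps, nuts, tow ball and jar are within 10 mm and the screwdriver and spanner within 15 mm of where they started (value of joint emblem_blue below 0.0015 m and distance of each of cap_blue, screwdriver, wrench from where it was at the start of the episode below 0.015 m and angle between cap_blue's own z axis and vertical below 0.05 rad and linear speed of cap_blue below 0.02 m/s and distance of each of cap_red, cap_black, lug_nut_near, lug_nut_far, hitch_ball, clip_jar from where it was at the start of the episode below 0.01 m); the robot touches nothing.
It fails at once if the emblem's cap is pressed harder than 60 N by the fingers (contact force between the fingers and cap_blue above 60 N).
It fails at once if the cap with the blue emblem is lifted by more than 8 mm or tipped by more than 0.2 rad (height (world z) of cap_blue above 0.008 m or angle between cap_blue's own z axis and vertical above 0.2 rad).
It fails at once if the cap with the blue emblem is shifted by more than 15 mm (distance of cap_blue from where it was at the start of the episode above 0.015 m).
It fails at once if the cap with the red or the black emblem is touched (contact force between any of the fingers, the arm and cap_red above 0.5 N or contact force between any of the fingers, the arm and cap_black above 0.5 N).
It fails at once if another thing on the table is disturbed (15 mm for the screwdriver and spanner, 10 mm for the rest) (distance of any of cap_red, cap_black, lug_nut_near, lug_nut_far, hitch_ball, clip_jar from where it was at the start of the episode above 0.01 m or distance of any of screwdriver, wrench from where it was at the start of the episode above 0.015 m).
It also fails if it takes over 32 s, if anything falls off the work surface, if the arm or the gripper's body presses on something with over 40 N, if the wrist force passes 120 N, or if a joint passes its speed limit or range.

## Working session

There is one attempt and no reset: what is moved stays moved. The work goes in short steps, Python scripts to look and compute and a tool call to move; the robot and the scene stay as the last step left them, time stands still between calls to the robot, and variables do not carry over. Pictures are saved under pics/ and viewed, at most 10 in all, crops included, and the job is handed in when it is done.

Besides the shell and the picture viewer there is one more tool, called after "Request:" as a command line: name --argument value ..., lists and objects as JSON in quotes. play_rows: Moves the arm, as the interface text tells. Its arguments: {"type":"object","properties":{"deltas":{"type":"array","items":{"type":"number"}},"squeeze":{"type":"number"}},"required":["deltas"]}

```bash
mkdir -p pics; python3 - <<'E'
from rig import *
import cv2
s=arm.state();print(s['t'],s['tcp_pos'],s['tool_rot'],s['wrist_force'])
for c in("scene","side"):
    im,d=grab_frame(c);cv2.imwrite(f"pics/{c}0.png",im)
    for l in("emblem_face","cap_blue","cap_red","cap_black"):
        for r in spot_in(c,l)[:4]:print(c,l,r['centre'],round(r['confidence'],2))
    p=camera_params(c);print(p)
E
```

```text
0.0 [ 0.24060788 -0.54931929  0.23015465] [-3.13963174e+00 -1.00388834e-04  4.12794871e-01] [-0.56678945 -0.59591147 -0.87373218]
scene emblem_face [0.528, 0.235, 0.0565] 0.84
scene emblem_face [0.2955, 0.172, 0.0535] 0.72
scene emblem_face [0.3138, 0.4229, 0.0502] 0.64
scene cap_blue [0.3303, 0.432, 0.035] 0.95
scene cap_blue [0.5362, 0.251, 0.0352] 0.88
scene cap_blue [0.3197, 0.182, 0.0329] 0.75
scene cap_red [0.6025, -0.2071, 0.0347] 0.86
scene cap_black [0.6109, -0.0244, 0.0355] 0.82
{'fx': 380.3241078858601, 'fy': 380.3241078858601, 'cx': 275.8227588228414, 'cy': 215.91768557072012, 'position': array([0.77467583, 0.42461736, 0.89114885]), 'attitude': array([-2.61845467, -0.01076296,  2.62015694])}
side emblem_face [0.5258, 0.2468, 0.0663] 0.84
side emblem_face [0.5529, 0.4995, 0.0159] 0.65
side emblem_face [0.3115, 0.4327, 0.051] 0.56
side emblem_face [0.2971, 0.1725, 0.0542] 0.52
side cap_blue [0.3126, 0.4626, 0.0343] 0.91
side cap_blue [0.3005, 0.2052, 0.0324] 0.66
side cap_blue [0.5182, 0.2737, 0.034] 0.64
side cap_red [0.5873, -0.1861, 0.0325] 0.59
side cap_black [0.5723, -0.4911, 0.0094] 0.54
{'fx': 484.00684281962157, 'fy': 484.00684281962157, 'cx': 274.72994946352935, 'cy': 206.68165632576145, 'position': array([0.35267917, 1.15513764, 0.80417003]), 'attitude': array([-2.13276864, -0.0058768 , -2.97557195])}
```

View pics/scene0.png

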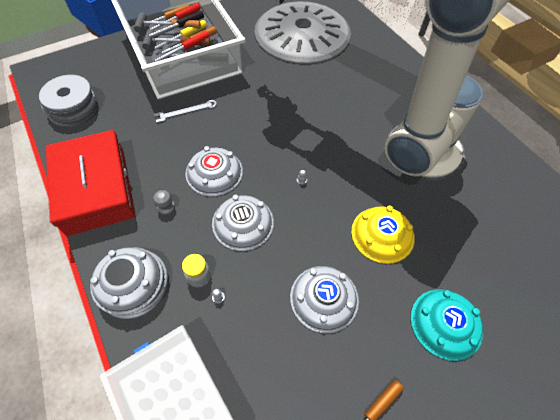

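View pics/side0.png

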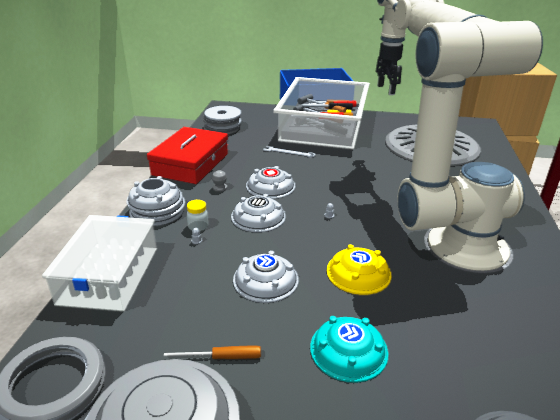

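The chrome cap with the blue emblem is at scene (326,290) and side (265,262). The look-alikes are the yellow cap at scene (388,226) and the turquoise one at (456,318). The black-emblem cap is at (242,215) and the red one at (212,162). The chrome and blue one fits the description. Next I'll measure it and check it in a close crop.

```bash
cat > h.py <<'E'
from rig import *
import cv2,numpy as np
from scipy.spatial.transform import Rotation as R
def cloud(c):
    im,d=grab_frame(c);p=camera_params(c)
    v,u=np.mgrid[:420,:560]
    P=np.dstack([(u-p['cx'])/p['fx']*d,(v-p['cy'])/p['fy']*d,d])
    W=P@R.from_euler('xyz',p['attitude']).as_matrix().T+p['position']
    W[d==0]=np.nan
    return im,W
E
python3 - <<'E'
from h import *
crops=[]
for c,(u0,v0) in(("scene",(326,290)),("side",(265,262))):
    im,W=cloud(c)
    crops.append(cv2.resize(im[v0-45:v0+45,u0-45:u0+45],(400,400),interpolation=cv2.INTER_CUBIC))
    for r in masks_of(c,"emblem_face"):
        m=r['mask']; v,u=np.nonzero(m)
        if abs(u.mean()-u0)<15 and abs(v.mean()-v0)<15:
            p=W[m];zt=np.nanmedian(p[:,2]);q=p[abs(p[:,2]-zt)<.006]
            (e)=cv2.minEnclosingCircle((q[:,:2]*1000).astype(np.float32))
            print(c,'emblem px',u.mean(),v.mean(),'z',zt,'mean',q.mean(0),'circle',e)
    near=np.hypot(W[...,0]-.525,W[...,1]-.24)<.12
    q=W[near&(W[...,2]>.008)]; print(c,'cap circle',cv2.minEnclosingCircle((q[:,:2]*1000).astype(np.float32)))
    ring=np.hypot(W[...,0]-.525,W[...,1]-.24)
    q=W[near&(W[...,2]>.046)];print('top z hist',np.histogram(q[:,2],bins=np.arange(.044,.07,.002)))
    t=W[np.hypot(W[...,0]-.525,W[...,1]-.24)<.16];t=t[t[:,2]<.008];print('table z',np.median(t[:,2]))
cv2.imwrite("pics/crop.png",np.hstack(crops))
E
```

```text
scene emblem px 326.8758620689655 290.3816091954023 z 0.06189516836355563 mean [0.52474187 0.2394191  0.06190593] circle ((523.8858032226562, 238.8596954345703), 27.0494441986084)
scene cap circle ((526.0105590820312, 239.26336669921875), 80.54196166992188)
top z hist (array([  0,  73, 110, 219, 224,  61,  10,  44, 168, 187,  24,   1,   0]), array([0.044, 0.046, 0.048, 0.05 , 0.052, 0.054, 0.056, 0.058, 0.06 ,
       0.062, 0.064, 0.066, 0.068, 0.07 ]))
table z 0.00033849058163409884
side emblem px 265.3667953667954 261.74131274131275 z 0.06227794226413941 mean [0.52421165 0.2437864  0.06236933] circle ((525.6506958007812, 241.0564422607422), 27.551485061645508)
side cap circle ((525.069580078125, 244.6915283203125), 81.03376007080078)
top z hist (array([  0,  54,  51, 101, 122,  69,  14,  12,  89, 116,  38,   5,   0]), array([0.044, 0.046, 0.048, 0.05 , 0.052, 0.054, 0.056, 0.058, 0.06 ,
       0.062, 0.064, 0.066, 0.068, 0.07 ]))
table z 0.000998628846464511
```

View pics/crop.png

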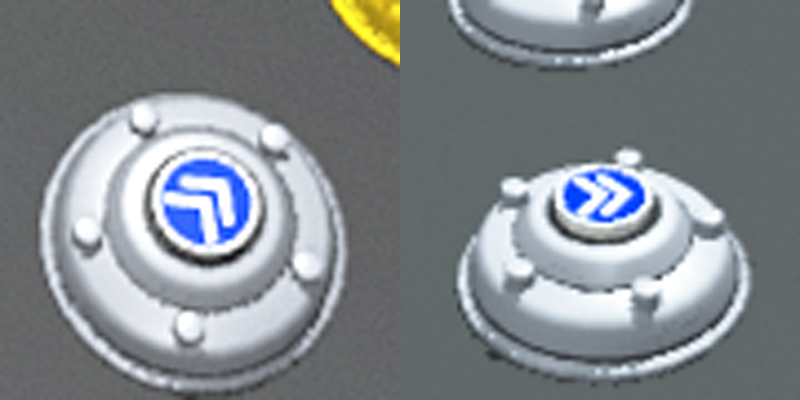

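Both views agree: emblem centre about (0.525, 0.241, 0.062), 54 mm across and about 9 mm proud. The crop confirms a chrome cap with a blue chevron emblem and the white shank showing. I'll shut the fingers and cross high.

Request:
play_rows --deltas '[0, 19, -20, 0, 0, 0, 19, -20, 0, 0, 0, 19, -20, 0, 0, 0, 19, -20, 0, 0, 0, 19, -20, 0, 0, 0, 19, -20, 0, 0, 0, 19, -20, 0, 0, 0, 19, -20, 0, 0, 0, 19, -20, 0, 0, 0, 19, -20, 0, 0, 0, 19, -20, 0, 0, 0, 19, -20, 0, 0, 0, 19, -20, 0, 0, 0, 19, -20, 0, 0, 0, 19, -20, 0, 0]' --squeeze 20

```text
t: 1.95
tcp_pos: [0.3816, -0.1592, 0.2316]
tool_rot: [3.141, -0.001, 0.413]
wrist_force: [0.9, 0.4, 0.0]
gripper_width: -0.0
grip_force: 0.0
```

Request:
play_rows --deltas '[0, 19, -20, 0, 0, 0, 19, -20, 0, 0, 0, 19, -20, 0, 0, 0, 19, -20, 0, 0, 0, 19, -20, 0, 0, 0, 19, -20, 0, 0, 0, 19, -20, 0, 0, 0, 19, -20, 0, 0, 0, 19, -20, 0, 0, 0, 19, -20, 0, 0, 0, 19, -20, 0, 0, 0, 19, -20, 0, 0, 0, 19, -20, 0, 0, 0, 19, -20, 0, 0, 0, 0, 0, 0, 0, 0, 0, 0, 0, 0, 0, 0, 0, 0, 0]'

```text
t: 3.37
tcp_pos: [0.5126, 0.2024, 0.2312]
tool_rot: [3.141, 0.0, 0.413]
wrist_force: [-0.0, -1.1, 0.1]
gripper_width: 0.001
grip_force: 0.0
```

```bash
cat > st.py <<'E'
from h import *
s=arm.state();T=np.array(s['tcp_pos'])
M=R.from_euler('xyz',s['tool_rot']).as_matrix()
print(s['t'],T,s['tool_rot'],s['wrist_force'],s['gripper_width'],'to go mm',M.T@(np.array([.525,.241,.062])-T)*1000)
E
python3 st.py
```

```text
3.3667 [0.51260315 0.20240273 0.23122492] [3.14123210e+00 4.87632404e-04 4.13028140e-01] [-0.00496274 -1.080353    0.0564534 ] 0.0012235617369513237 to go mm [ 26.92926289 -30.43670999 169.20084229]
```

Request:
play_rows --deltas '[0, 14, -15, 0, 0, 0, 13, -15, 0, 0, 0, 0, 0, 25, 0, 0, 0, 0, 25, 0, 0, 0, 0, 25, 0, 0, 0, 0, 25, 0, 0, 0, 0, 25, 0, 0, 0, 0, 15, 0, 0, 0, 0, 0, 0, 0, 0, 0, 0, 0, 0, 0, 0, 0, 0]'

```text
t: 4.28
tcp_pos: [0.5262, 0.2406, 0.0933]
tool_rot: [3.141, -0.003, 0.412]
wrist_force: [1.4, -0.4, 0.3]
gripper_width: 0.005
grip_force: 0.0
```

```bash
python3 st.py; python3 - <<'E'
from h import *
im,_=grab_frame("side");im2,_=grab_frame("scene")
cv2.imwrite("pics/hover.png",np.hstack([cv2.resize(im[180:310,200:330],(400,400)),cv2.resize(im2[220:350,260:390],(400,400))]))
E
```

```text
4.2833 [0.52621048 0.24062035 0.09326641] [ 3.14140019e+00 -2.61114598e-03  4.11886114e-01] [ 1.42476263 -0.41235533  0.31259785] 0.0053717734500770995 to go mm [-1.03889887 -0.83851527 31.26364209]
```

View pics/hover.png

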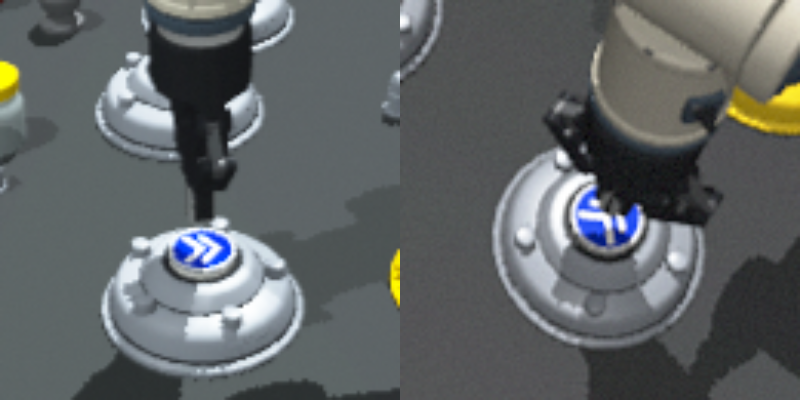

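The shut fingertips are right above the blue emblem in both views. I'll go down gently while watching the force.

Request:
play_rows --deltas '[0, -1, -1, 9, 0, 0, 0, 0, 9, 0, 0, 0, 0, 6, 0, 0, 0, 0, 2, 0, 0, 0, 0, 2, 0, 0, 0, 0, 2, 0, 0, 0, 0, 1, 0, 0, 0, 0, 0, 0, 0, 0, 0, 0, 0]'

```text
t: 5.13
tcp_pos: [0.5242, 0.2416, 0.0608]
tool_rot: [3.142, -0.001, 0.413]
wrist_force: [-1.8, -0.9, 3.1]
gripper_width: 0.0
grip_force: 1.4
```

Request:
play_rows --deltas '[0, 0, 0, 1, 0, 0, 0, 0, 1, 0, 0, 0, 0, 1, 0, 0, 0, 0, 1, 0, 0, 0, 0, 0, 0]'

```text
t: 5.55
tcp_pos: [0.5243, 0.2416, 0.0571]
tool_rot: [-3.142, -0.001, 0.413]
wrist_force: [-2.5, -1.0, 4.6]
gripper_width: -0.001
grip_force: 2.3
```

Contact, and the emblem is sliding at about 5 N. Continuing in 1 mm steps.

Request:
play_rows --deltas '[0, 0, 0, 1, 0, 0, 0, 0, 1, 0, 0, 0, 0, 1, 0, 0, 0, 0, 1, 0, 0, 0, 0, 0, 0]'

```text
t: 5.97
tcp_pos: [0.5243, 0.2416, 0.053]
tool_rot: [-3.142, -0.001, 0.413]
wrist_force: [-2.0, 0.5, 4.9]
gripper_width: -0.001
grip_force: 2.3
```

Request:
play_rows --deltas '[0, 0, 0, 0.5, 0, 0, 0, 0, 0.5, 0, 0, 0, 0, 0, 0]'

```text
t: 6.22
tcp_pos: [0.5243, 0.2417, 0.0525]
tool_rot: [-3.142, -0.001, 0.413]
wrist_force: [-4.0, -2.2, 6.4]
gripper_width: 0.001
grip_force: 3.6
```

Request:
play_rows --deltas '[0, 0, 0, 0.5, 0, 0, 0, 0, 0.5, 0, 0, 0, 0, 0, 0]'

```text
t: 6.47
tcp_pos: [0.5243, 0.2417, 0.0525]
tool_rot: [3.142, -0.001, 0.413]
wrist_force: [-6.0, -3.2, 10.9]
gripper_width: -0.002
grip_force: 5.7
```

Request:
play_rows --deltas '[0, 0, 0, 0.5, 0, 0, 0, 0, 0, 0]'

```text
t: 6.63
tcp_pos: [0.5244, 0.2417, 0.0525]
tool_rot: [3.142, -0.001, 0.413]
wrist_force: [-7.6, -2.8, 14.0]
gripper_width: 0.001
grip_force: 6.8
```

Stopped at 52.5 mm, the seated height, with the force rising to 14 N, so it is on its seat. I'll lift straight up.

Request:
play_rows --deltas '[0, 0, 0, -2, 0, 0, 0, 0, -4, 0, 0, 0, 0, -15, 0, 0, 0, 0, -30, 0, 0, 0, 0, -30, 0, 0, 0, 0, -30, 0, 0, 0, 0, -30, 0, 0, -15, 15, 0, 0, 0, -20, 20, 0, 0, 0, -20, 20, 0, 0, 0, -20, 20, 0, 0, 0, -20, 20, 0, 0, 0, 0, 0, 0, 0, 0, 0, 0, 0, 0]'

```text
t: 7.8
tcp_pos: [0.4752, 0.1155, 0.1909]
tool_rot: [3.142, -0.001, 0.411]
wrist_force: [0.9, 0.5, 0.0]
gripper_width: 0.006
grip_force: 0.0
```

```bash
python3 - <<'E'
from h import *
print(arm.state()['t'],arm.state()['tcp_pos'],arm.state()['wrist_force'])
out=[]
for c,(u0,v0) in(("scene",(326,290)),("side",(265,262))):
    im,W=cloud(c); out.append(cv2.resize(im[v0-45:v0+45,u0-45:u0+45],(400,400),interpolation=cv2.INTER_CUBIC))
    r=np.hypot(W[...,0]-.525,W[...,1]-.241)
    q=W[(r<.12)&(W[...,2]>.008)&(W[...,2]<.08)];print(c,'cap circle',cv2.minEnclosingCircle((q[:,:2]*1000).astype(np.float32)))
    for a,b in((0,.022),(.030,.036)):
        z=W[(r>=a)&(r<b)][:,2];print(a,b,np.percentile(z,[10,50,90]))
cv2.imwrite("pics/after.png",np.hstack(out))
E
```

```text
7.8 [0.47524854 0.11552277 0.19088929] [0.9332404  0.50610763 0.04074609]
scene cap circle ((525.8598022460938, 238.03939819335938), 80.62101745605469)
0 0.022 [0.05141653 0.05319475 0.05518116]
0.03 0.036 [0.0508774  0.05244161 0.05448522]
side cap circle ((524.8743286132812, 243.2691192626953), 80.83293151855469)
0 0.022 [0.05166093 0.05383048 0.05556288]
0.03 0.036 [0.05114362 0.05323291 0.0549919 ]
```

View pics/after.png

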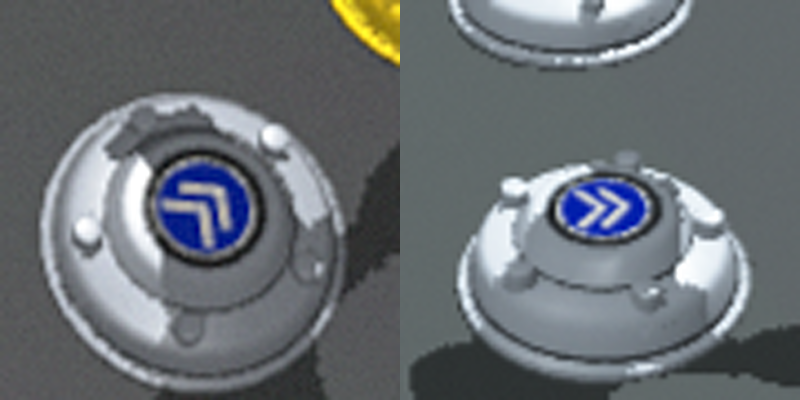

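The emblem stands about 0.7 mm above the crown, where 0.5 mm is seated. The white shank no longer shows and the cap hasn't moved. I'll hand it in.

```bash
python3 -c "
from rig import arm
print(arm.sign_off())"
```

```text
the job is handed in; nothing more can be done
None
```

The blue emblem is pressed flush in its cap, which measured within about 2 mm of where it started; the fingers are clear of everything, nothing else was touched as far as I could see, and the job is handed in.

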